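# Clamp the beech sofa leg in the V-blocks

### The job

Take the pale beech sofa leg from the wooden rest and lay it, without dropping it, in the pair of aluminium V-blocks so that it sits down in both and sticks out about equally at the two ends. Then let go of it and swing the red clamp strap, the one with the black knob, across it all the way to its stop. Leave the dark walnut leg lying in its rest.

Things in the scene. Friction and masses are not known exactly. Their poses are not given: they have to be found in the camera images.
- beech_leg: Pale beech round bar, 40 mm diameter, 170 mm long, 0.12-0.21 kg, brass band at one end (either way round will do). Origin mid-length on its axis; x runs along it. Lies level, axis 45 mm above the table, in a fixed plywood rest with two parallel places 130 mm apart. The rest's crossbars (22 mm wide, 38 mm high) carry it 55 mm to either side of its middle; the middle is free for fingers.
- walnut_leg: Dark walnut leg of the same shape, size and frame, in the other place of the rest. To be left there.
- vblock: Fixed fixture: blue base 160 (x) by 140 by 10 mm with two aluminium 90 degree V-blocks, each 30 mm long, 47 mm high, at x = -50 and +50 mm; the gap between is free for fingers. Origin on the table under the middle of the trough, which runs along x; z up. Trough 51 mm wide at the top. A seated leg's axis is 50 mm above the table over y = 0. Strap pivot post at x = 50, y = 60 mm, 86 mm high.
- strap (a joint): Angle of the red clamp strap (flat bar 24 mm wide, top 82 mm above the table) on its upright pivot. 0 = at its stop, square across the leg, pointing to the fixture's -y from the post, 3 mm above a seated leg. Grows anticlockwise seen from above as it opens: 1.57 = pointing to the fixture's +x, clear of the trough; most 2.1. Light friction (under 1 N at the knob) keeps it where it is left.
- strap_knob (a point): Point on the axis of the upright black round knob at the strap's free end, 102 mm above the table. Knob: 22 mm diameter, from 82 to 116 mm above the table, 105 mm from the pivot axis. It can be pinched or pushed from above.
There are look-alikes about, which are no part of the job. Leave any purple look-alike of the beech_leg alone.

How it is judged:
On the way:
1. the beech leg lies seated in both V-blocks, let go, with the strap still open (x of beech_leg in the frame of vblock between -0.02 and 0.02 m and y of beech_leg in the frame of vblock between -0.006 and 0.006 m and z of beech_leg in the frame of vblock between 0.045 and 0.055 m and angle between the x axis of beech_leg and the x axis of vblock, either way round below 0.12 rad and contact force between the fingers and beech_leg below 0.1 N and value of joint strap above 0.8 rad), for 0.2 s.
At the end, for the whole second after the job is handed in: The beech leg lies at rest in both V-blocks: its middle within 20 mm of the fixture's middle along the trough and 6 mm across it, its axis 50 mm (give or take 5) above the table and within 0.12 rad (7 degrees) of the trough, and the strap is swung over it to within 0.17 rad (10 degrees) of its stop (x of beech_leg in the frame of vblock between -0.02 and 0.02 m and y of beech_leg in the frame of vblock between -0.006 and 0.006 m and z of beech_leg in the frame of vblock between 0.045 and 0.055 m and angle between the x axis of beech_leg and the x axis of vblock, either way round below 0.12 rad and value of joint strap below 0.17 rad and linear speed of beech_leg below 0.02 m/s); the robot touches nothing.
It fails at once if the walnut leg is moved more than 20 mm (distance of walnut_leg from where it was at the start of the episode above 0.02 m).
It fails at once if the beech leg is dropped (falls free at over 0.7 m/s, that is from more than 25 mm) (contact force between the fingers and beech_leg below 0.1 N and linear speed of beech_leg above 0.7 m/s).
It also fails if it takes over 54 s, if anything falls off the work surface, if the arm or the gripper's body presses on something with over 40 N, if the wrist force passes 120 N, or if a joint passes its speed limit or range.

### The arm

A 6-joint arm with a two-finger parallel gripper is mounted at the origin on the work surface. World frame = base frame: x ahead of the robot, y to its left, z up, the work surface at z = 0. Lengths are in m, angles in rad, forces in N, time in s.
With the tool pointing down it reaches from about 0.35 to 0.85 m from the base axis. Payload 8.1 kg.
Tool frame: the origin (TCP) lies at the very end of the fingers, on their centre line; the grasp point (between the pads) lies 19 mm behind it; z points along the fingers, y is the line along which they close (so a half turn about z gives the same grasp; the last joint's range is limited). The gripper opens to 93 mm and grips with 3 to 60 N. Pads are 15 mm wide; open, the fingers measure 128 mm over their backs; the gripper's body (75 mm by 188 mm) begins 65 mm behind the grasp point.
Start: joints at [-1.387, 0.13, 1.488, -0, 1.523, -0.085], TCP at [0.159, -0.578, 0.183] pointing down, gripper open.
Joint ranges: [-2.96, 2.96], [-0.89, 2.26], [0.02, 2.5], [-1.34, 4.48], [0, 2.73], [-2.66, 2.66]. Speed limits (rad/s): [2.39, 2.39, 2.79, 3.14, 3.14, 3.14].

### API

Orientations are given as a rotation vector (axis times angle).
In Python, from plant import monitor, eyes, ticket gives the robot as it stands.
- The arm moves only by the tool arm_command, never from a script. Its argument "deltas" is a list that holds one entry, the list of rows, each a list of 6 numbers: the shift along the world's x, y, z in cm, then the turn, a rotation vector about the world's x, y, z in degrees. In form: [[[tx, ty, tz, rx, ry, rz], ...]]. A call has 1 to 12 rows; each row shifts and turns the commanded pose from where the row before left it; what a row does not reach is not made up. A row lasts 1/12 s, in which the tool goes at most 41.7 mm and 7.16 degrees, less where a joint would pass 70% of its speed; a pose out of reach is approached as far as the arm can. A call is refused whole if a number of a shift passes 4.17 or a number of a turn 7.16, either way. A call with a gripper value outside its range is refused whole. "gripper" is the opening, from -1 (shut) to 1 (fully open), set as the call begins (left out, the last holds). The fingers move at their own pace and stop on an object; "squeeze" is the grip in N (left out, the last holds). Time passes only in rows, so rows that do not move let the fingers close. It gives the time, the measured TCP pose, the force, the opening and the grip force at its end, in the units of the state.
- monitor.read_state(): the state, without advancing time (a new reading comes with each control period).
- eyes.read_camera(name): name is "scene" or "top" or "wrist"; returns the picture (480x640x3 uint8, blue, green, red); there is no depth.
- eyes.camera_model(name): a dict with "fx", "fy", "cx", "cy" (pixels), "k1" (the pictures are not rectified: a ray, as slopes to the right and down, at radius r is drawn at 1 + k1 r^2 times it, then the intrinsics apply), "rvec" (rotation vector, rad) and "tvec" (3), from world to camera coordinates, as OpenCV has them. Camera axes: x right, y down, z forward; pixel columns grow to the right and rows downward; lengths in m; the calibration is good to about 2 mm. A picture is of the moment at which its call begins: read the wrist's pose just before it. camera_model takes no time and is no camera call; for the wrist camera it gives the pose at the moment of the call.
- ticket.close_job(): hands the job in; it is judged then, once.
The state is a dict: "t": time; "q": joint angles; "dq": joint speeds; "joint_torque": joint torques, N m; "tool_pos": TCP position; "orientation": TCP orientation; "force": force on the tool from outside, world axes, zero at the start; "wrist_torque": the same for the moment, N m; "opening": finger opening in m; "gripper_force": force on a finger pad.
Only numpy, scipy, OpenCV 4.12 (cv2) and the standard library are available. Lean on these libraries where they do the work, as an engineer would, in place of code of your own. Each camera call takes 0.05 s, during which the arm holds its last target. There are 200 camera calls.

## Working session

There is one attempt and no reset: what is moved stays moved. The work goes in short steps, Python scripts to look and compute and a tool call to move; the robot and the scene stay as the last step left them, time stands still between calls to the robot, and variables do not carry over. Pictures are saved under pics/ and viewed, at most 10 in all, crops included, and the job is handed in when it is done.

Besides the shell and the picture viewer there is one more tool, called after "Emit:" as name(argument=value, ...), one argument or row to a line, values as JSON. arm_command: Moves the arm, as the interface text tells. Its arguments: {"type":"object","properties":{"deltas":{"type":"array"},"gripper":{"type":"number"},"squeeze":{"type":"number"}},"required":["deltas"]}

```bash
mkdir -p pics; ls; cat > h.py <<'E'
import numpy as np, cv2
from plant import monitor, eyes, ticket
def ray(m,px):
    p=np.array([[px]],float); 
    n=np.array([(px[0]-m['cx'])/m['fx'],(px[1]-m['cy'])/m['fy']])
    s=n.copy()
    for _ in range(30): s=n/(1+m['k1']*(s@s))
    R=cv2.Rodrigues(np.array(m['rvec'],float))[0]; t=np.array(m['tvec'],float)
    return -R.T@t, R.T@np.array([s[0],s[1],1])
def onz(m,px,z):
    c,d=ray(m,px); return c+d*(z-c[2])/d[2]
def proj(m,P):
    R=cv2.Rodrigues(np.array(m['rvec'],float))[0]; q=R@np.array(P,float)+np.array(m['tvec'],float)
    s=q[:2]/q[2]; s=s*(1+m['k1']*(s@s)); return np.array([m['cx']+m['fx']*s[0],m['cy']+m['fy']*s[1]])
E
python3 - <<'E'
from h import *
print(monitor.read_state())
for n in ('top','scene'):
    print(eyes.camera_model(n)); cv2.imwrite(f'pics/{n}0.png',eyes.read_camera(n))
E
```

```text
pics
{'t': 0.0, 'q': array([-1.38736910e+00,  1.31146150e-01,  1.48928844e+00, -2.38081660e-05,
        1.52302604e+00, -8.53908659e-02]), 'dq': array([-7.74263993e-04,  2.29109204e-03, -1.69625627e-04,  8.01517689e-05,
        1.03759931e-05,  2.71515177e-03]), 'joint_torque': array([-5.28540004e-04, -5.59847331e+01, -4.91750908e+01,  7.68283848e-02,
        3.55723849e-02, -1.54303934e-04]), 'tool_pos': array([ 0.15925333, -0.57780346,  0.18229147]), 'orientation': array([-3.11140968e+00, -4.20740152e-01,  1.80972729e-04]), 'force': array([-0.73482857, -0.0085342 ,  0.43193776]), 'wrist_torque': array([-0.01370484, -0.05655238,  0.0155397 ]), 'gripper_force': 0.0, 'opening': 0.09309657284623882}
{'fx': 595.7201655970687, 'fy': 595.7201655970687, 'cx': 324.6236935133668, 'cy': 227.7697753047039, 'k1': -0.04051826137295853, 'rvec': array([ 2.18102948, -2.21087219,  0.08135717]), 'tvec': array([-0.13610285,  0.46216752,  1.57351018])}
{'fx': 528.3635302549804, 'fy': 528.3635302549804, 'cx': 314.6940732240787, 'cy': 237.76256633370696, 'k1': -0.13414659044025648, 'rvec': array([ 2.10711192,  1.11246151, -0.45282654]), 'tvec': array([-0.17915662, -0.27174625,  1.52323296])}
```

View pics/top0.png

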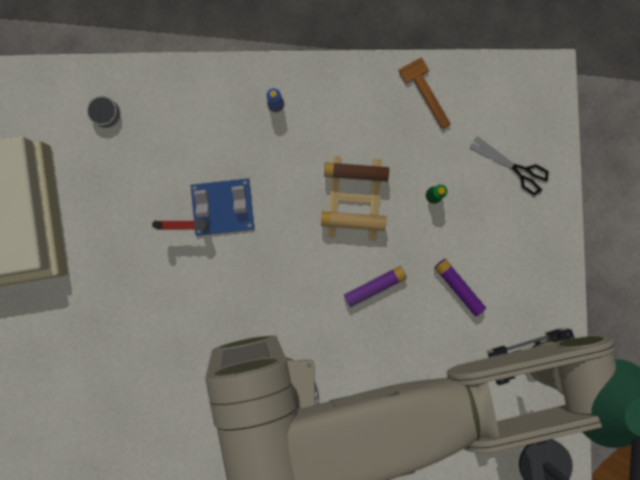

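View pics/scene0.png

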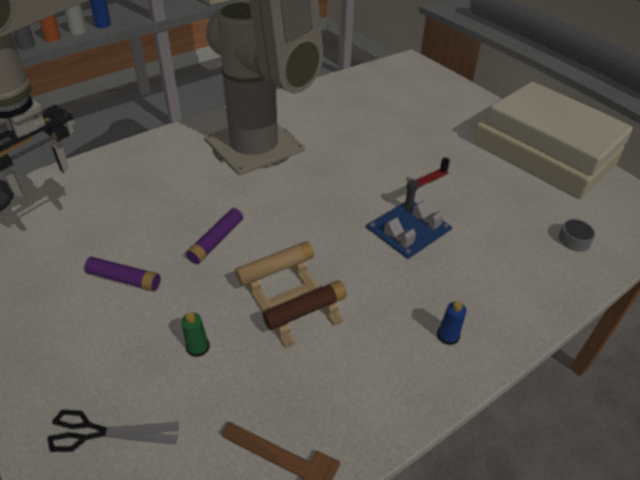

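The top view shows the beech leg at (353,220), with the walnut leg at (356,172) behind it and two purple look-alikes at (375,286) and (460,288). Only (353,220) is pale with a brass end and lies in the rest, so it fits the description. The V-block base is at (222,207). The strap runs from its post at about (205,225) to the knob at (157,225), so it is open.

```bash
cat > m.py <<'E'
from h import *
im=cv2.imread('pics/top0.png'); m=eyes.camera_model('top'); print('base px',proj(m,[0,0,0]))
hsv=cv2.cvtColor(im,cv2.COLOR_BGR2HSV)
def mask(lo,hi,box):
    k=cv2.inRange(hsv,lo,hi); z=np.zeros_like(k); x0,y0,x1,y1=box; z[y0:y1,x0:x1]=k[y0:y1,x0:x1]; return z
def rect(k,z,name):
    c=max(cv2.findContours(k,cv2.RETR_EXTERNAL,cv2.CHAIN_APPROX_NONE)[0],key=cv2.contourArea)
    P=np.array([onz(m,p[0].astype(float),z)[:2] for p in cv2.convexHull(c)],np.float32)
    r=cv2.minAreaRect(P); b=cv2.boxPoints(r); e=b[1]-b[0]; f=b[2]-b[1]
    l=e if np.hypot(*e)>np.hypot(*f) else f
    print(name,np.round(r[0],4),np.round(r[1],4),'long axis deg',round(np.degrees(np.arctan2(l[1],l[0])),1))
print([hsv[y,x].tolist() for x,y in((350,220),(327,218),(375,220),(355,172),(376,230),(222,215),(157,225),(180,225),(335,232))])
rect(mask((100,110,50),(125,255,255),(170,160,280,250)),.010,'base')
rect(mask((0,140,60),(8,255,255),(140,205,215,240)),.082,'strap')
rect(mask((0,0,0),(180,255,45),(145,212,170,236)),.116,'knob')
rect(mask((10,90,130),(25,255,255),(318,207,390,234)),.045,'beech')
rect(mask((0,60,20),(14,255,110),(318,155,392,186)),.045,'walnut')
cv2.imwrite('pics/crop.png',np.hstack([cv2.resize(im[145:250,310:400],None,fx=4,fy=4),cv2.resize(im[145:250,145:255],None,fx=4,fy=4)]))
E
python3 m.py
```

```text
base px [273.29182219 402.07856488]
[[19, 116, 139], [21, 160, 134], [19, 117, 140], [10, 122, 69], [19, 100, 87], [109, 148, 100], [15, 14, 37], [2, 175, 109], [19, 70, 102]]
base [0.5214 0.126 ] [0.1339 0.1422] long axis deg -84.8
strap [0.4682 0.2341] [0.0795 0.0154] long axis deg 89.2
knob [0.4678 0.2774] [0.0152 0.0125] long axis deg 89.2
beech [ 0.4883 -0.2186] [0.1675 0.0356] long axis deg 82.1
walnut [ 0.6049 -0.2398] [0.1435 0.0363] long axis deg 85.4
```

View pics/crop.png

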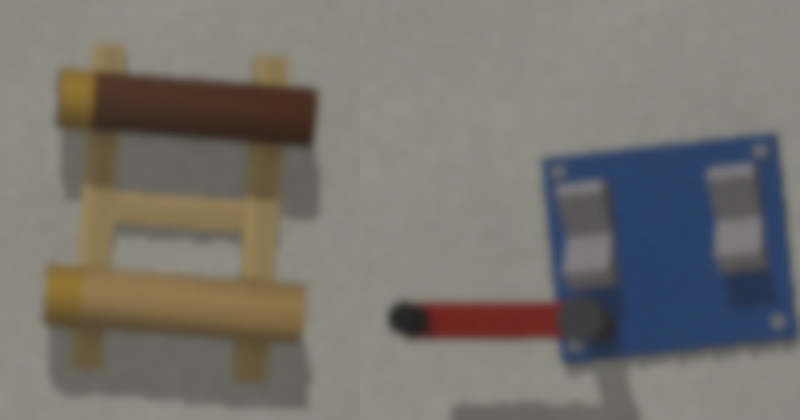

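The enlarged crop confirms it: the pale leg with the brass left end, crop (175,303), lies in the rest below the walnut leg. The strap is open to the fixture's +x, with the knob at crop (408,320). I'm moving above the leg for a close look.

Emit:
arm_command(
  deltas=[
    [[2.4, 3.0, 1.0, 0, 0, 5.7], [2.4, 3.0, 1.0, 0, 0, 5.7], [2.4, 3.0, 1.0, 0, 0, 5.7], [2.4, 3.0, 1.0, 0, 0, 5.7], [2.4, 3.0, 1.0, 0, 0, 5.7], [2.4, 3.0, 1.0, 0, 0, 5.7], [2.4, 3.0, 1.0, 0, 0, 5.7], [2.4, 3.0, 1.0, 0, 0, 5.7], [2.4, 3.0, 1.0, 0, 0, 5.7], [2.4, 3.0, 1.0, 0, 0, 5.7], [2.4, 3.0, 1.0, 0, 0, 5.7], [2.4, 3.0, 1.0, 0, 0, 5.7]],
  ],
  gripper=1,
)

```text
t: 1.1
tool_pos: [0.448, -0.2166, 0.3036]
orientation: [-2.333, -2.104, 0.0]
force: [0.4, -0.3, 0.2]
opening: 0.0929
gripper_force: 0.0
```

Emit:
arm_command(
  deltas=[
    [[0, 0, 0, 0, 0, 0], [0, 0, 0, 0, 0, 0], [0, 0, 0, 0, 0, 0]],
  ],
)

```text
t: 1.35
tool_pos: [0.447, -0.2185, 0.3027]
orientation: [-2.338, -2.097, 0.001]
force: [0.2, -0.3, -0.7]
opening: 0.0928
gripper_force: 0.0
```

```bash
python3 - <<'E'
from h import *
m=eyes.camera_model('wrist');im=eyes.read_camera('wrist')
import pickle; pickle.dump((m,im),open('w1.pkl','wb'));cv2.imwrite('pics/w1.png',im)
c,d=ray(m,(320,240));print(c,d,m)
s=monitor.read_state();print(s['t'],s['tool_pos'],s['orientation'])
E
```

```text
[ 0.45567254 -0.1399706   0.50358485] [-0.04206769 -0.2748896  -0.96061296] {'fx': 396.21972142802866, 'fy': 396.21972142802866, 'cx': 324.01065047291524, 'cy': 241.17349394998226, 'k1': -0.01959144778794782, 'rvec': array([-2.85326578,  0.15562829,  0.02490496]), 'tvec': array([-0.46731048, -0.22744487,  0.45903887])}
1.4 [ 0.44659612 -0.21903182  0.30253979] [-2.33925473e+00 -2.09533733e+00  1.35951888e-03]
```

View pics/w1.png

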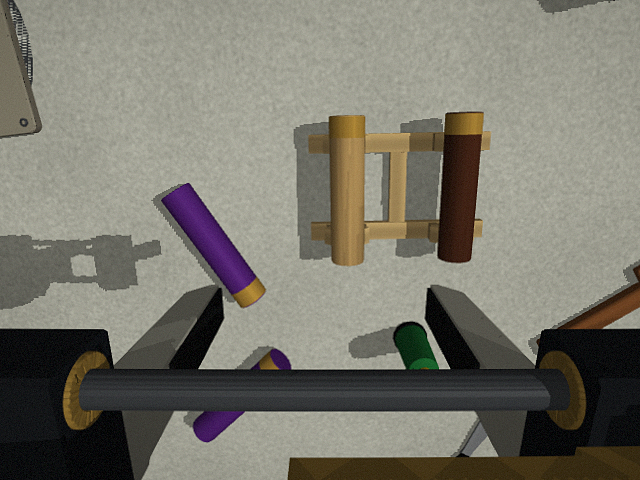

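The wrist view shows the beech leg upright from (347,115) to (347,265), with its brass end at the top. The walnut leg is at (461,187).

```bash
python3 - <<'E'
from h import *
import pickle
m,im=pickle.load(open('w1.pkl','rb'));hsv=cv2.cvtColor(im,cv2.COLOR_BGR2HSV)
L=[]
for r in (165,180,195,210):
    row=hsv[r].astype(int); 
    xs=[x for x in range(315,380) if row[x,1]>80]; L.append((xs[0],xs[-1]))
    print(r,xs[0],xs[-1],onz(m,((xs[0]+xs[-1])/2,r),.045)[:2])
col=hsv[95:290,347].astype(int); rr=np.where(col[:,1]>70)[0]+95; print(rr[0],rr[-1],rr.size)
# end: visible edges: near top edge z 0.045..0.065
for v in(rr[0],rr[-1]): print([onz(m,(347,v),z)[:2].round(4) for z in(.025,.045,.065)])
# walnut
for r in (165,195,215):
    row=hsv[r].astype(int); xs=[x for x in range(430,500) if row[x,2]<120 and row[x,1]>100]
    print('w',xs[0],xs[-1],onz(m,((xs[0]+xs[-1])/2,r),.045)[:2])
E
```

```text
165 330 363 [ 0.47565849 -0.18584873]
180 330 363 [ 0.47405855 -0.20287614]
195 330 363 [ 0.4724269  -0.22025683]
210 331 363 [ 0.47134821 -0.23806887]
115 265 151
[array([ 0.4824, -0.1312]), array([ 0.4813, -0.1315]), array([ 0.4802, -0.1319])]
[array([ 0.4654, -0.3138]), array([ 0.465 , -0.3065]), array([ 0.4646, -0.2993])]
w 443 478 [ 0.60539902 -0.19985822]
w 441 476 [ 0.60255475 -0.23436751]
w 440 474 [ 0.60041438 -0.25816499]
```

Emit:
arm_command(
  deltas=[
    [[0.33, 0.04, -2.2, 0, 0, 0.2], [0.33, 0.04, -2.2, 0, 0, 0.2], [0.33, 0.04, -2.2, 0, 0, 0.2], [0.33, 0.04, -2.2, 0, 0, 0.2], [0.33, 0.04, -2.2, 0, 0, 0.2], [0.33, 0.04, -2.2, 0, 0, 0.2], [0.33, 0.04, -2.2, 0, 0, 0.2], [0.33, 0.04, -2.2, 0, 0, 0.2], [0, 0, 0, 0, 0, 0], [0, 0, 0, 0, 0, 0], [0, 0, 0, 0, 0, 0], [0, 0, 0, 0, 0, 0]],
  ],
  gripper=0.16,
)

```text
t: 2.4
tool_pos: [0.4743, -0.2164, 0.1292]
orientation: [2.308, 2.127, 0.001]
force: [-0.0, 0.5, -0.7]
opening: 0.054
gripper_force: 0.0
```

```bash
python3 - <<'E'
from h import *
m=eyes.camera_model('wrist');im=eyes.read_camera('wrist')
cv2.imwrite('pics/w2.png',im)
s=monitor.read_state();print(s['t'],s['tool_pos'],s['orientation'],s['opening'])
o=s['orientation'];print('tool y deg',2*np.degrees(np.arctan2(o[1],o[0]))-90, proj(m,s['tool_pos']))
hsv=cv2.cvtColor(im,cv2.COLOR_BGR2HSV);
E
```

```text
2.45 [ 0.47451959 -0.21628976  0.12930746] [2.30773331e+00 2.12749811e+00 1.26506541e-03] 0.05376779300462285
tool y deg -4.654114649765347 [324.86724015 276.84728922]
```

View pics/w2.png

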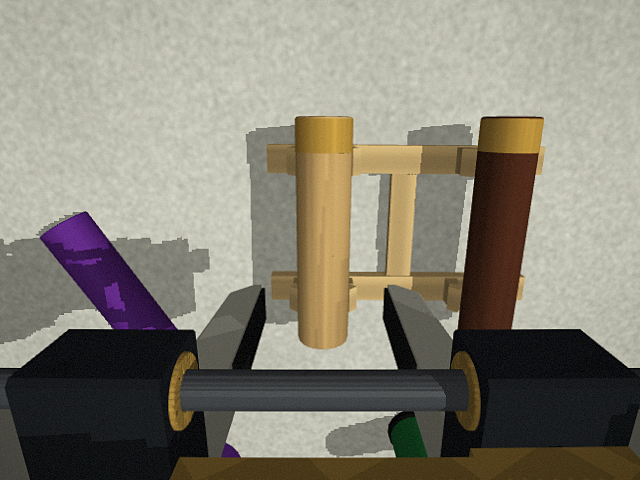

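The wrist view shows the leg at columns 296–353, centred between the fingertips (column 325). I'm descending to grasp.

Emit:
arm_command(
  deltas=[
    [[-0.1, 0, -1.7, 0, 0, 0], [0, 0, -1.7, 0, 0, 0], [0, 0, -1.7, 0, 0, 0], [0, 0, -1.7, 0, 0, 0], [0, 0, -1.7, 0, 0, 0], [0, 0, -1.0, 0, 0, 0], [0, 0, -0.7, 0, 0, 0], [0, 0, 0, 0, 0, 0], [0, 0, 0, 0, 0, 0]],
  ],
)

```text
t: 3.2
tool_pos: [0.4732, -0.2155, 0.026]
orientation: [2.308, 2.13, 0.0]
force: [0.1, -0.7, -0.3]
opening: 0.0538
gripper_force: 0.0
```

Emit:
arm_command(
  deltas=[
    [[0, 0, 0, 0, 0, 0], [0, 0, 0, 0, 0, 0], [0, 0, 0, 0, 0, 0], [0, 0, 0, 0, 0, 0], [0, 0, 0, 0, 0, 0], [0, 0, 0, 0, 0, 0], [0, 0, 0, 0, 0, 0], [0, 0, 0, 0, 0, 0]],
  ],
  gripper=-1,
  squeeze=25,
)

```text
t: 3.87
tool_pos: [0.4744, -0.2164, 0.029]
orientation: [2.306, 2.128, 0.001]
force: [-10.0, 4.0, 29.8]
opening: 0.0059
gripper_force: 17.8
```

```bash
python3 - <<'E'
from h import *
a=eyes.read_camera('scene');w=eyes.read_camera('wrist')
cv2.imwrite('pics/w3.png',np.hstack([cv2.resize(a[200:380,180:400],(400,327)),cv2.resize(w,(400,327))]))
s=monitor.read_state();print(s['t'],s['tool_pos'],s['opening'],s['gripper_force'],s['force'],s['wrist_torque'])
E
```

```text
3.9667 [ 0.47477844 -0.21667959  0.02954124] 0.0020680630809227375 14.808110073208809 [-9.88757819  3.63738815 29.37930731] [ 0.5944294   1.60609637 -0.03632905]
```

View pics/w3.png

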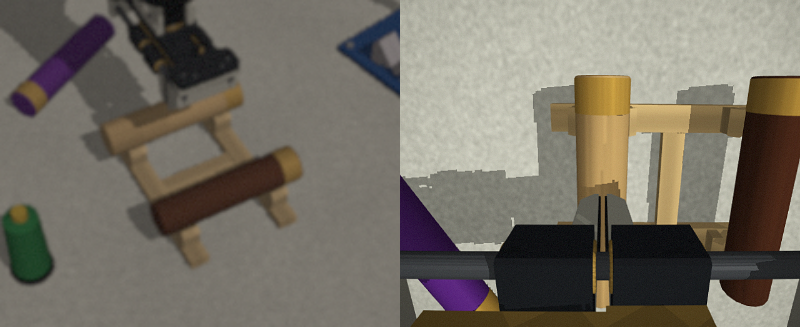

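```bash
python3 - <<'E'
from h import *
s=monitor.read_state();print(s['t'],s['tool_pos'],s['q'])
m=eyes.camera_model('wrist');w=eyes.read_camera('wrist')
hsv=cv2.cvtColor(w,cv2.COLOR_BGR2HSV).astype(int)
u=np.array([.0825,1,0]);u/=np.linalg.norm(u);c=np.array([.4729,-.2155,.045]);n=np.array([u[1],-u[0],0])
for z in(.045,.065): print('pred +y end',z,proj(m,c+.085*u+[0,0,z-.045]))
for k in(.085,.045): print('pred sides',k,proj(m,c+k*u-.02*n),proj(m,c+k*u+.02*n))
col=hsv[60:300,324];print('sat col',[(60+i,*col[i]) for i in range(40,240,8)])
for r in(130,170,200):
    xs=[x for x in range(240,420) if hsv[r,x,1]>80];print(r,xs[0],xs[-1])
print('tcp',proj(m,s['tool_pos']))
a=eyes.read_camera('scene');ms=eyes.camera_model('scene');cv2.imwrite('pics/s3.png',cv2.resize(a[170:330,190:390],(800,640))[:600])
print('scene tcp',proj(ms,s['tool_pos']),[(4*(proj(ms,s['tool_pos']+np.array([0,0,h]))-[190,170])).round() for h in (0,.04,.084)])
print('wr leg mid top',4*(proj(ms,[.4729,-.2155,.065])-[190,170]))
E
```

```text
3.9667 [ 0.47477844 -0.21667959  0.02954124] [-5.26016164e-01  4.68396300e-02  1.86770259e+00 -5.28623180e-04
  1.22259075e+00 -4.45704923e-01]
pred +y end 0.045 [320.73180421 109.27327459]
pred +y end 0.065 [320.48391541 107.40602345]
pred sides 0.085 [275.74438536 109.23350572] [365.69013687 109.38005042]
pred sides 0.045 [278.44266705 198.20959446] [363.11688238 198.29047995]
sat col [(100, np.int64(26), np.int64(21), np.int64(191)), (108, np.int64(32), np.int64(17), np.int64(194)), (116, np.int64(20), np.int64(175), np.int64(175)), (124, np.int64(21), np.int64(166), np.int64(178)), (132, np.int64(20), np.int64(171), np.int64(174)), (140, np.int64(21), np.int64(175), np.int64(173)), (148, np.int64(21), np.int64(173), np.int64(174)), (156, np.int64(21), np.int64(181), np.int64(168)), (164, np.int64(20), np.int64(167), np.int64(177)), (172, np.int64(19), np.int64(124), np.int64(196)), (180, np.int64(21), np.int64(127), np.int64(191)), (188, np.int64(19), np.int64(125), np.int64(194)), (196, np.int64(19), np.int64(122), np.int64(196)), (204, np.int64(19), np.int64(126), np.int64(197)), (212, np.int64(19), np.int64(126), np.int64(192)), (220, np.int64(18), np.int64(128), np.int64(194)), (228, np.int64(18), np.int64(130), np.int64(194)), (236, np.int64(18), np.int64(128), np.int64(195)), (244, np.int64(18), np.int64(126), np.int64(193)), (252, np.int64(19), np.int64(122), np.int64(186)), (260, np.int64(19), np.int64(122), np.int64(186)), (268, np.int64(19), np.int64(124), np.int64(193)), (276, np.int64(18), np.int64(135), np.int64(117)), (284, np.int64(19), np.int64(124), np.int64(117)), (292, np.int64(19), np.int64(127), np.int64(137))]
130 279 368
170 241 419
200 281 419
tcp [324.62050618 277.10070633]
scene tcp [274.57650152 267.62108814] [array([338., 390.]), array([336., 338.]), array([332., 278.])]
wr leg mid top [335.86856585 341.48977549]
```

View pics/s3.png

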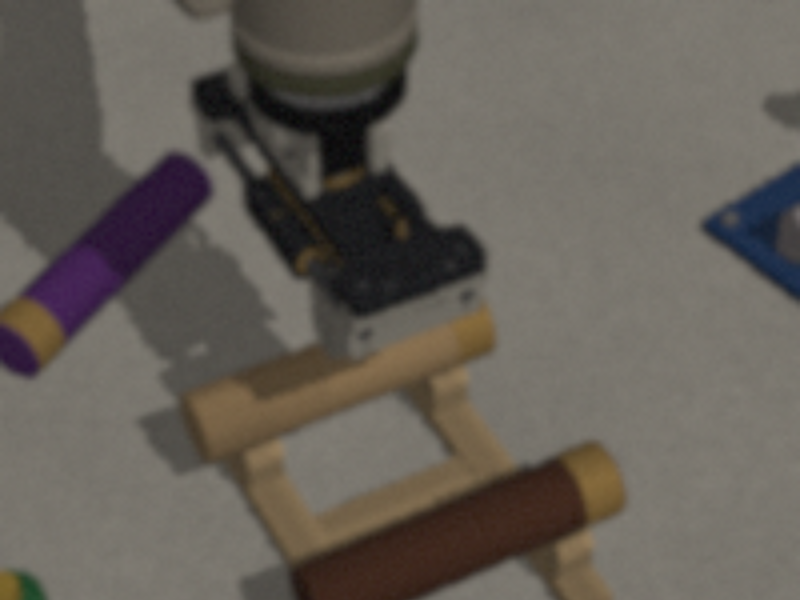

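The wrist picture shows the fingers closed on top of the leg, with the tips at about (324,286) in the full image. The leg has not moved. The scene crop agrees: no finger shows in front of the leg. Tip spacings in the earlier wrist views (205 px for 93 mm, 121 px for 54 mm) put the real fingertips at about 0.18 m depth, against 0.214 m for the reported TCP. The fingers therefore end about 36 mm short of the stated TCP, which fits the upward force with the tips at the leg's top (z 0.065). I'll lift, reopen and check that offset.

Emit:
arm_command(
  deltas=[
    [[0, 0, 1.5, 0, 0, 0], [0, 0, 1.5, 0, 0, 0], [0, 0, 0, 0, 0, 0], [0, 0, 0, 0, 0, 0]],
  ],
)

```text
t: 4.4
tool_pos: [0.4736, -0.2157, 0.056]
orientation: [2.307, 2.129, 0.001]
force: [-0.2, -0.9, -0.2]
opening: 0.0008
gripper_force: 0.0
```

Emit:
arm_command(
  deltas=[
    [[0, 0, 0, 0, 0, 0], [0, 0, 0, 0, 0, 0], [0, 0, 0, 0, 0, 0], [0, 0, 0, 0, 0, 0], [0, 0, 0, 0, 0, 0], [0, 0, 0, 0, 0, 0]],
  ],
  gripper=0.16,
)

```text
t: 4.9
tool_pos: [0.4726, -0.2151, 0.055]
orientation: [-2.308, -2.13, 0.0]
force: [0.1, 1.2, -0.4]
opening: 0.0359
gripper_force: 0.0
```

```bash
python3 - <<'E'
from h import *
s=monitor.read_state();m=eyes.camera_model('wrist');w=eyes.read_camera('wrist')
print(s['t'],s['tool_pos'],s['opening'],s['force'])
g=cv2.cvtColor(w,cv2.COLOR_BGR2GRAY).astype(int); hsv=cv2.cvtColor(w,cv2.COLOR_BGR2HSV).astype(int)
R=cv2.Rodrigues(s['orientation'])[0]
for h in(0,.03,.036,.042): print('pred tip inner near corners',h,[proj(m,s['tool_pos']+R@np.array([sx*.0075,sy*s['opening']/2,-h])).round(1) for sx in(-1,1) for sy in(-1,1)])
for r in(280,286,290,296,304,312):
    k=np.where(g[r]<50)[0]; print(r,k[(k>200)&(k<324)][-3:],k[(k>324)&(k<450)][:3])
for r in(130,): 
    xs=[x for x in range(240,420) if hsv[r,x,1]>90];print('leg',r,xs[0],xs[-1])
E
```

```text
4.9 [ 0.47255663 -0.21512919  0.05496364] 0.03586302139583221 [ 0.13923757  1.21709934 -0.40517178]
pred tip inner near corners 0 [array([291.8, 289.8]), array([357.2, 289.8]), array([291.1, 264. ]), array([357.9, 263.9])]
pred tip inner near corners 0.03 [array([286.9, 314.9]), array([362.3, 314.9]), array([286. , 285.6]), array([363.1, 285.6])]
pred tip inner near corners 0.036 [array([285.7, 320.9]), array([363.4, 320.8]), array([284.7, 290.8]), array([364.4, 290.8])]
pred tip inner near corners 0.042 [array([284.4, 327.2]), array([364.7, 327.2]), array([283.4, 296.3]), array([365.7, 296.3])]
280 [] []
286 [] []
290 [282 283 284] [365 366 367]
296 [282 283 284] [365 366 367]
304 [282 283 284] [364 365 366]
312 [282 283 284] [364 365 366]
leg 130 289 366
```

The real tips measure about 34 mm above the reported TCP (tip row about 288, columns 284 and 365). I'll descend so the real tips reach z ≈ 0.032.

Emit:
arm_command(
  deltas=[
    [[0.1, 0, 0, 0, 0, 0], [0, 0, 0, 0, 0, 0], [0, 0, 0, 0, 0, 0], [0, 0, -1.2, 0, 0, 0], [0, 0, -1.2, 0, 0, 0], [0, 0, -1.0, 0, 0, 0], [0, 0, -0.6, 0, 0, 0], [0, 0, 0, 0, 0, 0]],
  ],
)

```text
t: 5.62
tool_pos: [0.4719, -0.2141, 0.0125]
orientation: [-2.306, -2.128, 0.002]
force: [0.0, 0.1, -0.5]
opening: 0.0539
gripper_force: 0.0
```

Emit:
arm_command(
  deltas=[
    [[0, 0, -0.6, 0, 0, 0], [0, 0, -0.6, 0, 0, 0], [0, 0, -0.5, 0, 0, 0], [0, 0, 0, 0, 0, 0], [0, 0, 0, 0, 0, 0]],
  ],
)

```text
t: 6.03
tool_pos: [0.4735, -0.2151, -0.002]
orientation: [-2.308, -2.13, 0.0]
force: [-0.5, -0.5, 0.2]
opening: 0.0541
gripper_force: 0.0
```

Emit:
arm_command(
  deltas=[
    [[0, 0, 0, 0, 0, 0], [0, 0, 0, 0, 0, 0], [0, 0, 0, 0, 0, 0], [0, 0, 0, 0, 0, 0], [0, 0, 0, 0, 0, 0], [0, 0, 0, 0, 0, 0], [0, 0, 0, 0, 0, 0]],
  ],
  gripper=-1,
  squeeze=25,
)

```text
t: 6.62
tool_pos: [0.4739, -0.2154, -0.0013]
orientation: [2.309, 2.13, -0.0]
force: [-1.9, 0.3, 5.4]
opening: 0.0396
gripper_force: 25.0
```

Emit:
arm_command(
  deltas=[
    [[0, 0, 0.6, 0, 0, 0], [0, 0, 0.8, 0, 0, 0], [0, 0, 1.2, 0, 0, 0], [0, 0, 1.6, 0, 0, 0], [0, 0, 2.0, 0, 0, 0], [0, 0, 2.0, 0, 0, 0], [0, 0, 2.0, 0, 0, 0], [0, 0, 2.0, 0, 0, 0], [0, 0, 2.0, 0, 0, 0], [0, 0, 2.0, 0, 0, 0], [0, 0, 1.0, 0, 0, 0], [0, 0, 0, 0, 0, 0]],
  ],
)

```text
t: 7.62
tool_pos: [0.4755, -0.2162, 0.1742]
orientation: [2.305, 2.127, 0.003]
force: [0.1, -0.5, -1.0]
opening: 0.0397
gripper_force: 25.0
```

```bash
python3 - <<'E'
from h import *
m=eyes.camera_model('top')
C=[(543,158),(777,134),(797,340),(565,362)]
P=np.array([onz(m,(145+(x-360)/4,145+y/4),.010)[:2] for x,y in C]);print(P.round(4),'c',P.mean(0))
for i in range(4):
    e=P[(i+1)%4]-P[i];print(np.hypot(*e).round(4),np.degrees(np.arctan2(e[1],e[0])).round(1))
for n,p,z in(('post',(583,320),.086),('knob',(408,320),.116)):
    print(n,onz(m,(145+(p[0]-360)/4,145+p[1]/4),z)[:2])
E
```

```text
[[0.5818 0.2156]
 [0.5959 0.0583]
 [0.4571 0.0457]
 [0.4444 0.2008]] c [0.51981263 0.13007764]
0.1579 -84.9
0.1394 -174.8
0.1556 94.7
0.1381 6.1
post [0.46713507 0.17385628]
knob [0.46651196 0.2774363 ]
```

Emit:
arm_command(
  deltas=[
    [[-0.6, 1.5, 0.6, 0, 0, 0.8], [-0.6, 2.3, 0.6, 0, 0, 0.8], [-0.6, 2.5, 0.6, 0, 0, 0.8], [-0.6, 2.5, 0.6, 0, 0, 0.8], [-0.6, 2.5, 0.6, 0, 0, 0.8], [-0.6, 2.5, 0.6, 0, 0, 0.8], [-0.6, 2.5, 0.6, 0, 0, 0.8], [-0.6, 2.5, 0.6, 0, 0, 0.8], [-0.6, 2.5, 0.6, 0, 0, 0.8], [-0.6, 2.5, 0.6, 0, 0, 0.8], [-0.6, 2.3, 0.6, 0, 0, 0.8], [-0.6, 1.5, 0.6, 0, 0, 1.0]],
  ],
)

```text
t: 8.62
tool_pos: [0.4007, 0.0626, 0.2414]
orientation: [-2.115, -2.321, 0.001]
force: [1.3, 0.7, -0.9]
opening: 0.0396
gripper_force: 25.0
```

Emit:
arm_command(
  deltas=[
    [[0, 0, 0, 0, 0, 0], [0, 0, 0, 0, 0, 0], [0, 0, 0, 0, 0, 0], [0, 0, 0, 0, 0, 0]],
  ],
)

```text
t: 8.95
tool_pos: [0.4016, 0.06, 0.2414]
orientation: [-2.119, -2.318, 0.002]
force: [-0.4, -1.2, -1.8]
opening: 0.0396
gripper_force: 25.0
```

```bash
python3 - <<'E'
from h import *
m=eyes.camera_model('wrist');im=eyes.read_camera('wrist')
import pickle; pickle.dump((m,im,monitor.read_state()),open('w4.pkl','wb'));cv2.imwrite('pics/w4.png',im)
s=monitor.read_state();o=s['orientation'];print(s['t'],s['tool_pos'],2*np.degrees(np.arctan2(o[1],o[0])),s['opening'])
E
```

```text
9.0 [0.40165928 0.05994363 0.24152673] -264.8819332446401 0.03932934400584662
```

View pics/w4.png

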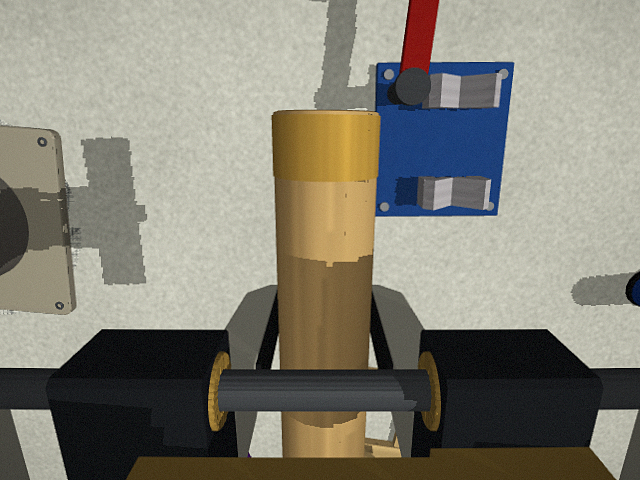

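The view shows the fixture upright. Base corners are at (376,63), (514,63) and (497,216), and its bolts are at (389,75), (504,73), (384,207) and (490,206). The V valleys are near (461,90) and (441,193). The post is at (413,86), and the strap runs up and away, so it is open.

```bash
python3 - <<'E'
from h import *
import pickle
m,im,s=pickle.load(open('w4.pkl','rb'));g=cv2.GaussianBlur(cv2.cvtColor(im,cv2.COLOR_BGR2GRAY),(3,3),0).astype(int)
V=[]
for r in(76,82,90,98,104,180,186,192,198,204): print(r,' '.join(map(str,g[r,(432 if r<120 else 415):(506 if r<120 else 494):3])))
B=[onz(m,p,.010)[:2] for p in((389,75),(504,73),(384,207),(490,206))]
print('bolts',np.round(B,4),'mean',np.mean(B,0))
K=[onz(m,p,.010)[:2] for p in((376,63),(514,63),(497,216))];print('corn',np.round(K,4),'c',(K[0]+K[2])/2)
print('valleys',[onz(m,p,.0217)[:2].round(4) for p in((461,90),(441,193))])
print('post',onz(m,(413,86),.086)[:2])
# held leg
hsv=cv2.cvtColor(im,cv2.COLOR_BGR2HSV).astype(int)
zl=s['tool_pos'][2]+.046
for r in(130,160,200,240):
    xs=[x for x in range(255,400) if hsv[r,x,1]>80 and hsv[r,x,0]<40]; print(r,xs[0],xs[-1],onz(m,((xs[0]+xs[-1])/2,r),zl)[:2].round(4))
xs=[r for r in range(60,300) if hsv[r,326,1]>80];print('end row',xs[0],[onz(m,(326,xs[0]),z)[:2].round(4) for z in(zl-.02,zl,zl+.02)],zl)
E
```

```text
76 104 102 100 109 176 174 176 174 165 143 85 94 97 100 102 102 103 99 98 95 98 102 170 162 136
82 102 101 95 115 174 173 172 171 170 162 96 98 100 99 100 100 102 100 100 98 99 113 174 112 59
90 98 97 96 133 166 163 163 166 164 145 96 97 96 97 94 95 94 92 92 93 92 135 164 70 62
98 101 96 97 160 175 175 175 176 177 126 103 104 103 104 104 101 102 101 102 96 90 166 167 58 57
104 101 102 100 172 174 174 174 173 172 108 101 102 101 101 101 99 100 102 101 102 104 173 150 57 58
180 37 58 69 104 97 95 92 128 155 169 179 179 172 103 105 102 104 106 103 102 100 102 97 92 142 148 56
186 37 64 69 96 103 97 95 173 176 177 176 176 166 104 105 104 105 102 103 104 102 103 99 96 176 124 60
192 36 72 67 98 100 102 109 174 172 168 168 168 141 96 99 96 97 98 99 98 100 99 100 117 175 75 58
198 37 71 68 105 98 95 113 174 176 178 178 177 132 105 106 108 107 104 105 105 103 102 94 139 178 58 59
204 37 67 71 101 100 99 131 172 173 175 177 180 113 105 105 103 103 103 99 100 99 101 99 160 169 135 113
bolts [[0.4553 0.1938]
 [0.5717 0.2067]
 [0.4679 0.058 ]
 [0.5852 0.0698]] mean [0.52002712 0.13207579]
corn [[0.4408 0.2039]
 [0.5799 0.2169]
 [0.5954 0.0593]] c [0.51806321 0.1315774 ]
valleys [array([0.5272, 0.1851]), array([0.5247, 0.0808])]
post [0.46598628 0.17740231]
130 272 379 [0.3952 0.1371]
160 273 377 [0.396 0.126]
200 275 375 [0.3974 0.1106]
240 277 373 [0.3989 0.0942]
end row 110 [array([0.3948, 0.145 ]), array([0.3948, 0.1443]), array([0.3948, 0.1436])] 0.28752673471851814
```

```bash
python3 - <<'E'
from h import *
import pickle
m,im,s=pickle.load(open('w4.pkl','rb'))
v1=onz(m,(461,90),.0217)[:2];v2=onz(m,(452,192),.0217)[:2]
t1=(onz(m,(441,90),.047)+onz(m,(501.5,90),.047))[:2]/2;t2=(onz(m,(434.5,192),.047)+onz(m,(490.5,192),.047))[:2]/2
w=np.linalg.norm(onz(m,(441,90),.047)-onz(m,(501.5,90),.047)),np.linalg.norm(onz(m,(434.5,192),.047)-onz(m,(490.5,192),.047))
for a,b in((v1,v2),(t1,t2)): print(a,b,np.degrees(np.arctan2(*(a-b)[::-1])),np.linalg.norm(a-b),(a+b)/2)
print(w)
E
```

```text
[0.5272077  0.18511374] [0.53628036 0.08294415] 95.0745555306387 0.10257162090480544 [0.53174403 0.13402895]
[0.52890405 0.18325028] [0.53835196 0.08727129] 95.62192942334076 0.09644288316156863 [0.533628   0.13526078]
(np.float64(0.05706227953660154), np.float64(0.05649663069595399))
```

The trough centre comes out at (0.532, 0.133) with its axis at 95.1°. The post position predicted from that, (0.468, 0.177), matches the measured one. The held leg is centred on the tool and parallel to the trough within 0.3°. I'm moving over it.

Emit:
arm_command(
  deltas=[
    [[1.1, 0.6, -0.8, 0, 0, 0], [1.1, 0.6, -1.1, 0, 0, 0], [1.1, 0.6, -1.1, 0, 0, 0], [1.1, 0.6, -1.1, 0, 0, 0], [1.1, 0.6, -1.1, 0, 0, 0], [1.1, 0.6, -1.1, 0, 0, 0], [1.1, 0.6, -1.1, 0, 0, 0], [1.1, 0.6, -1.1, 0, 0, 0.2], [1.1, 0.6, -1.1, 0, 0, 0], [1.1, 0.6, -1.1, 0, 0, 0], [1.1, 0.6, -1.1, 0, 0, 0], [0.9, 0.7, -1.1, 0, 0, 0]],
  ],
)

```text
t: 10.0
tool_pos: [0.5325, 0.1328, 0.112]
orientation: [-2.116, -2.321, 0.001]
force: [-0.2, 1.1, -1.1]
opening: 0.0395
gripper_force: 25.0
```

Emit:
arm_command(
  deltas=[
    [[0, 0, 0, 0, 0, 0], [0, 0, 0, 0, 0, 0], [0, 0, 0, 0, 0, 0], [0, 0, 0, 0, 0, 0], [0, 0, 0, 0, 0, 0]],
  ],
)

```text
t: 10.42
tool_pos: [0.5321, 0.1334, 0.1143]
orientation: [2.114, 2.322, 0.002]
force: [-0.3, 0.2, -1.5]
opening: 0.0395
gripper_force: 25.0
```

Emit:
arm_command(
  deltas=[
    [[0, 0, -1.2, 0, 0, 0], [0, 0, -1.5, 0, 0, 0], [0, 0, -1.5, 0, 0, 0], [0, 0, -1.5, 0, 0, 0], [0, 0, -1.5, 0, 0, 0], [0, 0, -1.0, 0, 0, 0], [0, 0, -0.8, 0, 0, 0], [0, 0, -0.5, 0, 0, 0], [0, 0, 0, 0, 0, 0], [0, 0, 0, 0, 0, 0], [0, 0, 0, 0, 0, 0]],
  ],
)

```text
t: 11.33
tool_pos: [0.5325, 0.1339, 0.0192]
orientation: [2.114, 2.323, 0.002]
force: [0.2, -0.6, -1.0]
opening: 0.0393
gripper_force: 25.0
```

Emit:
arm_command(
  deltas=[
    [[0, 0, -0.3, 0, 0, 0], [0, 0, -0.3, 0, 0, 0], [0, 0, -0.2, 0, 0, 0], [0, 0, -0.2, 0, 0, 0], [0, 0, 0, 0, 0, 0], [0, 0, 0, 0, 0, 0], [0, 0, 0, 0, 0, 0]],
  ],
)

```text
t: 11.92
tool_pos: [0.5318, 0.1337, 0.0083]
orientation: [-2.114, -2.324, 0.0]
force: [0.7, 0.4, -1.6]
opening: 0.0395
gripper_force: 25.0
```

Emit:
arm_command(
  deltas=[
    [[0, 0, -0.2, 0, 0, 0], [0, 0, -0.1, 0, 0, 0], [0, 0, -0.1, 0, 0, 0], [0, 0, 0, 0, 0, 0], [0, 0, 0, 0, 0, 0], [0, 0, 0, 0, 0, 0]],
  ],
)

```text
t: 12.42
tool_pos: [0.5317, 0.1337, 0.0045]
orientation: [-2.114, -2.324, 0.0]
force: [-2.1, -0.6, 2.4]
opening: 0.0392
gripper_force: 25.0
```

Emit:
arm_command(
  deltas=[
    [[-0.1, 0, -0.1, 0, 0, 0], [0, 0, 0, 0, 0, 0], [0, 0, 0, 0, 0, 0], [0, 0, 0, 0, 0, 0]],
  ],
)

```text
t: 12.75
tool_pos: [0.5315, 0.1338, 0.0042]
orientation: [2.113, 2.323, 0.002]
force: [-2.4, -1.6, 5.5]
opening: 0.0394
gripper_force: 25.0
```

Emit:
arm_command(
  deltas=[
    [[0, 0, 0, 0, 0, 0], [0, 0, 0, 0, 0, 0], [0, 0, 0, 0, 0, 0], [0, 0, 0, 0, 0, 0], [0, 0, 0, 0, 0, 0], [0, 0, 0, 0, 0, 0], [0, 0, 0, 0, 0, 0]],
  ],
  gripper=0.3,
)

```text
t: 13.33
tool_pos: [0.5307, 0.1337, 0.0032]
orientation: [-2.114, -2.324, 0.0]
force: [0.2, -0.3, 0.5]
opening: 0.0605
gripper_force: 0.0
```

Emit:
arm_command(
  deltas=[
    [[0, 0, 0.5, 0, 0, 0], [0, 0, 1.0, 0, 0, 0], [0, 0, 1.5, 0, 0, 0], [0, 0, 2.0, 0, 0, 0], [0, 0, 2.5, 0, 0, 0], [0, 0, 2.5, 0, 0, 0], [0, 0, 2.5, 0, 0, 0], [0, 0, 2.5, 0, 0, 0], [0, 0, 2.0, 0, 0, 0], [0, 0, 1.0, 0, 0, 0], [0, 0, 0, 0, 0, 0], [0, 0, 0, 0, 0, 0]],
  ],
)

```text
t: 14.33
tool_pos: [0.531, 0.1338, 0.1836]
orientation: [2.114, 2.323, 0.001]
force: [-0.5, 0.8, -0.1]
opening: 0.0606
gripper_force: 0.0
```

Emit:
arm_command(
  deltas=[
    [[-1.5, -1.0, 0.6, 0, 0, 0], [-1.5, -1.0, 0.6, 0, 0, 0], [-1.5, -1.0, 0.6, 0, 0, 0], [-1.5, -1.0, 0.6, 0, 0, 0], [-1.5, -1.0, 0.6, 0, 0, 0], [0, 0, 0, 0, 0, 0], [0, 0, 0, 0, 0, 0], [0, 0, 0, 0, 0, 0], [0, 0, 0, 0, 0, 0]],
  ],
)

```text
t: 15.08
tool_pos: [0.4556, 0.084, 0.2121]
orientation: [-2.113, -2.323, 0.002]
force: [0.7, 0.5, 0.1]
opening: 0.0608
gripper_force: 0.0
```

```bash
python3 - <<'E'
from h import *
m=eyes.camera_model('wrist');im=eyes.read_camera('wrist')
import pickle; pickle.dump((m,im),open('w5.pkl','wb'));cv2.imwrite('pics/w5.png',im)
s=monitor.read_state();o=s['orientation'];print(s['t'],s['tool_pos'],2*np.degrees(np.arctan2(o[1],o[0])),s['opening'])
E
```

```text
15.1333 [0.45569827 0.08406723 0.21223134] -264.58072907957427 0.0600573682950116
```

View pics/w5.png

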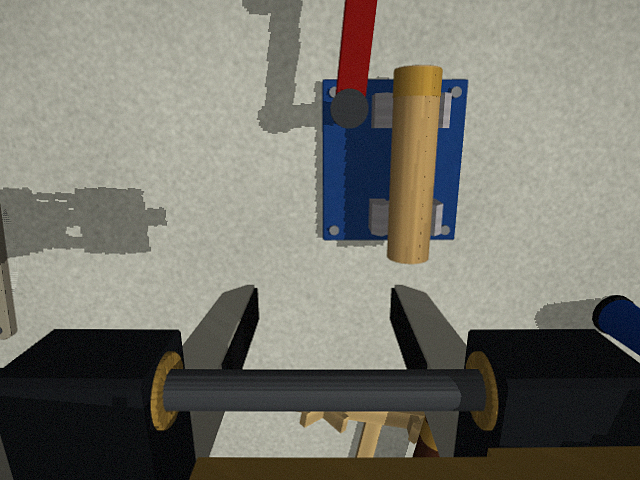

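The leg lies in both blocks from (418,66) to (408,263), sticking out beyond both blocks, with the strap still open. I'll check its position in numbers and move to view the knob.

Emit:
arm_command(
  deltas=[
    [[0.2, 1.5, -0.2, 0, 0, 0], [0.2, 2.5, -0.2, 0, 0, 0], [0.2, 2.8, -0.2, 0, 0, 0], [0.2, 2.8, -0.2, 0, 0, 0], [0.2, 2.5, -0.2, 0, 0, 0], [0.1, 1.5, -0.2, 0, 0, 0], [0, 0, 0, 0, 0, 0], [0, 0, 0, 0, 0, 0], [0, 0, 0, 0, 0, 0], [0, 0, 0, 0, 0, 0]],
  ],
)

```text
t: 15.97
tool_pos: [0.4669, 0.219, 0.2012]
orientation: [2.115, 2.323, -0.001]
force: [0.3, -0.5, 0.1]
opening: 0.0605
gripper_force: 0.0
```

```bash
python3 - <<'E'
from h import *
import pickle
m,im=pickle.load(open('w5.pkl','rb'));hsv=cv2.cvtColor(im,cv2.COLOR_BGR2HSV).astype(int)
for r in(80,145,165,185,245):
    xs=[x for x in range(370,460) if hsv[r,x,1]>80 and hsv[r,x,0]<40 and hsv[r,x,2]>80]; print(r,xs[0],xs[-1],onz(m,((xs[0]+xs[-1])/2,r),.05)[:2].round(4))
print('ends',onz(m,(418,66),.05)[:2],onz(m,(408,263),.07)[:2],'cam',ray(m,(320,240))[0])
m=eyes.camera_model('wrist');im=eyes.read_camera('wrist');s=monitor.read_state();o=s['orientation']
cv2.imwrite('pics/w6.png',im)
print(s['t'],s['tool_pos'],2*np.degrees(np.arctan2(o[1],o[0])),s['q'])
hsv=cv2.cvtColor(im,cv2.COLOR_BGR2HSV)
red=cv2.inRange(hsv,(0,140,60),(8,255,255))|cv2.inRange(hsv,(174,140,60),(180,255,255));red[270:]=0
c=max(cv2.findContours(red,0,1)[0],key=cv2.contourArea).reshape(-1,2)
P=np.array([onz(m,p.astype(float),.082)[:2] for p in c],np.float32);r=cv2.minAreaRect(P);print('strap',r,P.min(0),P.max(0))
blk=cv2.inRange(hsv,(0,0,0),(180,255,60));blk[270:]=0
for q in cv2.findContours(blk,0,1)[0]:
    if cv2.contourArea(q)>300:
        e,rad=cv2.minEnclosingCircle(q);print('blk',e,rad,cv2.contourArea(q),onz(m,e,.116)[:2],onz(m,e,.102)[:2])
print('pred',proj(m,[.4665,.2794,.116]))
E
```

```text
80 400 441 [0.5264 0.208 ]
145 394 436 [0.5301 0.1538]
165 392 434 [0.5311 0.1362]
185 392 433 [0.5334 0.1182]
245 390 428 [0.539 0.061]
ends [0.52252411 0.21878362] [0.53575765 0.04942045] cam [0.44862143 0.16270335 0.41298468]
16.0167 [0.46695667 0.21890338 0.20136397] 95.33853602417112 [ 3.39093752e-01 -1.06088683e-01  1.69389491e+00 -2.10194177e-04
  1.55380422e+00  2.45922294e-01]
strap ((0.4665978252887726, 0.23229794204235077), (0.08935380727052689, 0.023572787642478943), 89.69324493408203) [0.454599   0.18756312] [0.47821888 0.27703393]
blk (319.5, 255.75807189941406) 21.156627655029297 387.0 [0.4647775 0.2025021] [0.4650295  0.19784332]
blk (330.79998779296875, 147.25999450683594) 16.404611587524414 703.5 [0.46549034 0.28338863] [0.46577723 0.28268807]
pred [331.67182364 153.14874388]
```

View pics/w6.png

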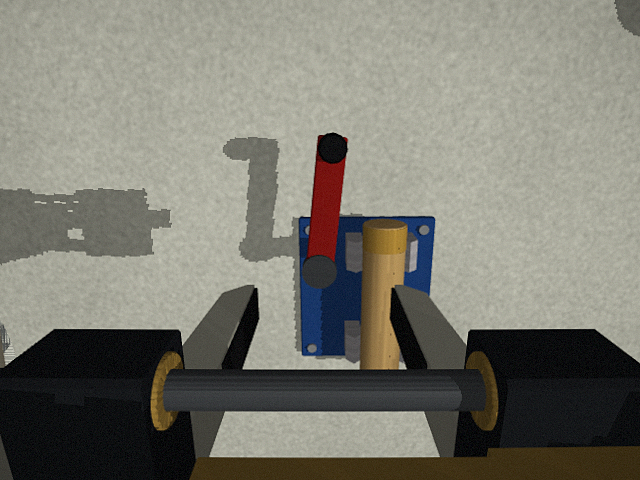

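The view shows the knob at (331,148), the strap running down to the post at (319,271), and the leg at (383,290) in the fixture. The knob is at (0.466, 0.283), 0.106 m from the pivot, as it should be. The leg's middle is within about 2 mm of the fixture's. Next I'll straddle the knob, pinch it lightly and swing it round the arc.

Emit:
arm_command(
  deltas=[
    [[0, 2.1, 0, 0, 0, -1.7], [-0.1, 2.1, 0, 0, 0, -1.7], [0, 2.2, 0, 0, 0, -1.7], [0, 0, -2.0, 0, 0, 0], [0, 0, -2.5, 0, 0, 0], [0, 0, -2.5, 0, 0, 0], [0, 0, -2.5, 0, 0, 0], [0, 0, -2.5, 0, 0, 0], [0, 0, -1.5, 0, 0, 0], [0, 0, -1.0, 0, 0, 0], [0, 0, 0, 0, 0, 0], [0, 0, 0, 0, 0, 0]],
  ],
)

```text
t: 17.02
tool_pos: [0.466, 0.2833, 0.0567]
orientation: [-2.216, -2.226, 0.0]
force: [-0.7, 0.0, 0.2]
opening: 0.0603
gripper_force: 0.0
```

Emit:
arm_command(
  deltas=[
    [[0, 0, 0, 0, 0, 0], [0, 0, 0, 0, 0, 0], [0, 0, 0, 0, 0, 0], [0, 0, 0, 0, 0, 0], [0, 0, 0, 0, 0, 0], [0, 0, 0, 0, 0, 0], [0, 0, 0, 0, 0, 0]],
  ],
  gripper=-1,
  squeeze=6,
)

```text
t: 17.6
tool_pos: [0.4659, 0.2839, 0.0566]
orientation: [2.215, 2.227, 0.001]
force: [-0.0, -0.4, 1.6]
opening: 0.022
gripper_force: 6.0
```

The opening stopped at 22 mm, the knob's diameter, so the knob is held.

Emit:
arm_command(
  deltas=[
    [[0.66, -0.01, 0, 0, 0, -3.56], [0.66, -0.05, 0, 0, 0, -3.56], [0.65, -0.1, 0, 0, 0, -3.56], [0.64, -0.14, 0, 0, 0, -3.56], [0.64, -0.18, 0, 0, 0, -3.56], [0.62, -0.21, 0, 0, 0, -3.56], [0.61, -0.25, 0, 0, 0, -3.56], [0.59, -0.29, 0, 0, 0, -3.56], [0.57, -0.33, 0, 0, 0, -3.56], [0.55, -0.36, 0, 0, 0, -3.56], [0.53, -0.39, 0, 0, 0, -3.56], [0.5, -0.43, 0, 0, 0, -3.56]],
  ],
)

```text
t: 18.6
tool_pos: [0.5383, 0.2562, 0.0565]
orientation: [2.876, 1.263, -0.0]
force: [-1.6, -0.7, 1.2]
opening: 0.0219
gripper_force: 6.0
```

Emit:
arm_command(
  deltas=[
    [[0.47, -0.46, 0, 0, 0, -3.56], [0.45, -0.49, 0, 0, 0, -3.56], [0.41, -0.51, 0, 0, 0, -3.56], [0.38, -0.54, 0, 0, 0, -3.56], [0.35, -0.56, 0, 0, 0, -3.56], [0.31, -0.58, 0, 0, 0, -3.56], [0.28, -0.6, 0, 0, 0, -3.56], [0.24, -0.61, 0, 0, 0, -3.56], [0.2, -0.63, 0, 0, 0, -3.56], [0.16, -0.64, 0, 0, 0, -3.56], [0.12, -0.65, 0, 0, 0, -3.56], [0.08, -0.65, 0, 0, 0, -3.56]],
  ],
)

```text
t: 19.6
tool_pos: [0.573, 0.187, 0.0566]
orientation: [-3.139, -0.129, -0.001]
force: [-0.4, 3.1, -0.3]
opening: 0.0218
gripper_force: 6.1
```

Emit:
arm_command(
  deltas=[
    [[0, 0, 0, 0, 0, 0], [0, 0, 0, 0, 0, 0], [0, 0, 0, 0, 0, 0], [0, 0, 0, 0, 0, 0]],
  ],
)

```text
t: 19.93
tool_pos: [0.5728, 0.1873, 0.0566]
orientation: [3.138, 0.135, 0.001]
force: [2.4, 0.8, 1.2]
opening: 0.0219
gripper_force: 6.0
```

Emit:
arm_command(
  deltas=[
    [[0, -0.2, 0, 0, 0, 0], [0, -0.2, 0, 0, 0, 0], [0, 0, 0, 0, 0, 0], [0, 0, 0, 0, 0, 0], [0, 0, 0, 0, 0, 0]],
  ],
)

```text
t: 20.35
tool_pos: [0.5729, 0.1861, 0.0566]
orientation: [-3.135, -0.136, -0.003]
force: [3.8, 13.0, -2.3]
opening: 0.0234
gripper_force: 6.0
```

The force rises to 13 N and the knob barely moves, so the strap is at its stop. I'll ease off, open, lift straight up and check.

Emit:
arm_command(
  deltas=[
    [[0, 0.2, 0, 0, 0, 0], [0, 0, 0, 0, 0, 0], [0, 0, 0, 0, 0, 0]],
  ],
)

```text
t: 20.6
tool_pos: [0.5729, 0.187, 0.0566]
orientation: [-3.136, -0.136, -0.002]
force: [3.4, 6.9, -1.0]
opening: 0.0216
gripper_force: 6.0
```

Emit:
arm_command(
  deltas=[
    [[0, 0, 0, 0, 0, 0], [0, 0, 0, 0, 0, 0], [0, 0, 0, 0, 0, 0], [0, 0, 0, 0, 0, 0], [0, 0, 0, 0, 0, 0]],
  ],
  gripper=0.0,
)

```text
t: 21.02
tool_pos: [0.5722, 0.1849, 0.0561]
orientation: [3.138, 0.133, -0.001]
force: [-0.0, -0.1, 0.2]
opening: 0.0457
gripper_force: 0.0
```

Emit:
arm_command(
  deltas=[
    [[0, 0, 0.5, 0, 0, 0], [0, 0, 1.0, 0, 0, 0], [0, 0, 2.0, 0, 0, 0], [0, 0, 2.5, 0, 0, 0], [0, 0, 2.5, 0, 0, 0], [0, 0, 2.5, 0, 0, 0], [0, 0, 2.5, 0, 0, 0], [0, 0, 2.0, 0, 0, 0], [0, 0, 1.0, 0, 0, 0], [0, 0, 0, 0, 0, 0], [0, 0, 0, 0, 0, 0], [0, 0, 0, 0, 0, 0]],
  ],
)

```text
t: 22.02
tool_pos: [0.5717, 0.1849, 0.2196]
orientation: [3.138, 0.133, -0.004]
force: [0.3, -0.3, -0.6]
opening: 0.0465
gripper_force: 0.0
```

Emit:
arm_command(
  deltas=[
    [[-1.5, -2.5, 0.5, 0, 0, 0], [-1.5, -2.5, 0.5, 0, 0, 0], [-1.5, -2.5, 0.5, 0, 0, 0], [-1.5, -2.5, 0.5, 0, 0, 0], [-1.5, -2.5, 0.5, 0, 0, 0], [-1.5, -2.5, 0.5, 0, 0, 0], [-1.5, -2.5, 0.5, 0, 0, 0], [-1.0, -2.5, 0.5, 0, 0, 0], [0, 0, 0, 0, 0, 0], [0, 0, 0, 0, 0, 0], [0, 0, 0, 0, 0, 0], [0, 0, 0, 0, 0, 0]],
  ],
)

```text
t: 23.02
tool_pos: [0.4572, -0.014, 0.2601]
orientation: [-3.138, -0.134, 0.003]
force: [-0.2, -0.4, 0.0]
opening: 0.0465
gripper_force: 0.0
```

```bash
python3 - <<'E'
from h import *
s=monitor.read_state();print(s['t'],s['tool_pos'],s['force'],s['opening'],s['gripper_force'])
n='top';m=eyes.camera_model(n);im=eyes.read_camera(n);hsv=cv2.cvtColor(im,cv2.COLOR_BGR2HSV)
red=(cv2.inRange(hsv,(0,140,50),(8,255,255))|cv2.inRange(hsv,(174,140,50),(180,255,255)));z=np.zeros_like(red);z[150:260,140:290]=red[150:260,140:290]
cs=[c for c in cv2.findContours(z,0,1)[0] if cv2.contourArea(c)>20]
for c in cs:
    P=np.array([onz(m,p.astype(float),.082)[:2] for p in c.reshape(-1,2)],np.float32);print('red',cv2.minAreaRect(P))
leg=cv2.inRange(hsv,(14,70,70),(26,255,255));z[:]=0;z[150:260,170:280]=leg[150:260,170:280]
for c in cv2.findContours(z,0,1)[0]:
    if cv2.contourArea(c)>20:
        P=np.array([onz(m,p.astype(float),.06)[:2] for p in c.reshape(-1,2)],np.float32);print('leg',cv2.minAreaRect(P))
E
```

```text
23.0167 [ 0.45722965 -0.01403803  0.26011351] [-0.21307564 -0.36285616  0.04281162] 0.0465445185768814 0.0
red ((0.5240344405174255, 0.1867707520723343), (0.01538575068116188, 0.0770714282989502), 89.9990005493164)
leg ((0.5265491008758545, 0.20814011991024017), (0.03663723170757294, 0.0182045865803957), 0.07124529033899307)
```

The arm hides part of the top view, so I'll step it clear and confirm in numbers with both fixed cameras.

Emit:
arm_command(
  deltas=[
    [[0, -3, 0, 0, 0, 0], [0, -3.5, 0, 0, 0, 0], [0, -3.5, 0, 0, 0, 0], [0, -3.5, 0, 0, 0, 0], [0, -3.5, 0, 0, 0, 0], [0, -3, 0, 0, 0, 0], [0, 0, 0, 0, 0, 0], [0, 0, 0, 0, 0, 0], [0, 0, 0, 0, 0, 0], [0, 0, 0, 0, 0, 0]],
  ],
)

```text
t: 23.9
tool_pos: [0.4578, -0.2135, 0.2611]
orientation: [-3.138, -0.136, 0.0]
force: [-0.0, 1.2, -0.5]
opening: 0.0464
gripper_force: 0.0
```

```bash
python3 - <<'E'
from h import *
u=np.array([np.cos(np.radians(95.1)),np.sin(np.radians(95.1)),0])
for n in('top','scene'):
    m=eyes.camera_model(n);im=eyes.read_camera(n);hsv=cv2.cvtColor(im,cv2.COLOR_BGR2HSV)
    x0,y0,x1,y1=(150,150,290,260) if n=='top' else (350,140,480,270)
    def M(k): z=np.zeros_like(k);z[y0:y1,x0:x1]=k[y0:y1,x0:x1];return z
    red=M(cv2.inRange(hsv,(0,130,40),(8,255,255))|cv2.inRange(hsv,(174,130,40),(180,255,255)))
    ys,xs=np.nonzero(red);P=np.array([onz(m,(x,y),.082)[:2] for x,y in zip(xs,ys)])
    a=cv2.fitLine(P.astype(np.float32),cv2.DIST_L2,0,.001,.001).ravel()
    print(n,'strap px',len(P),'line',a.round(4),'deg',np.degrees(np.arctan2(a[1],a[0])),'x range',P.min(0),P.max(0))
    leg=M(cv2.inRange(hsv,(12,70,60),(26,255,255)));ys,xs=np.nonzero(leg);print(' leg px bbox',xs.min(),xs.max(),ys.min(),ys.max())
    c=np.array([.5315,.134,.05])
    pts=np.array([proj(m,c+u*k+[0,0,d]+np.array([u[1],-u[0],0])*w) for k in(-.085,.085) for w,d in((0,.02),(0,-.02),(.02,0),(-.02,0))]);print(' pred bbox',pts.min(0).round(),pts.max(0).round())
    print(' hull c',cv2.minAreaRect(np.array([onz(m,(x,y),.055)[:2] for x,y in zip(xs,ys)],np.float32)))
print(monitor.read_state()['tool_pos'])
E
```

```text
top strap px 254 line [0.9948 0.1017 0.5224 0.1822] deg 5.8351073 x range [0.48526051 0.16884252] [0.56515057 0.19447676]
 leg px bbox 186 251 190 210
 pred bbox [185. 190.] [252. 212.]
 hull c ((0.5338050127029419, 0.13370344042778015), (0.03878391906619072, 0.1712711751461029), 5.609792709350586)
scene strap px 233 line [0.9982 0.0601 0.5276 0.1792] deg 3.4476018 x range [0.48056597 0.16344482] [0.58025715 0.19368692]
 leg px bbox 385 443 194 238
 pred bbox [383. 194.] [444. 237.]
 hull c ((0.5356953740119934, 0.13201819360256195), (0.04814707860350609, 0.20163805782794952), 5.198949337005615)
[ 0.45781113 -0.21358141  0.26136753]
```

Both fixed cameras agree: the leg is centred in the V-blocks, and the strap lies across it at about 5°, which is its stop direction. The arm is clear, so I'm handing in.

```bash
python3 -c "
from plant import ticket
print(ticket.close_job())"
```

```text
the job is handed in; nothing more can be done
None
```

I handed the job in: the beech leg sits centred in both V-blocks (within about 2 mm), the red strap is swung to its stop across it, and I never gripped or reached for the walnut leg, though I didn't re-measure it at the end. The first grasp closed on top of the leg, pressing it at about 30 N, because the fingertips end about 34 mm short of the stated TCP; the leg had not visibly shifted, and I allowed for the offset from then on.

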